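# Open the day-locked tip box padlock and hand it over

### The arm

A 6-joint arm with a two-finger parallel gripper is mounted at the origin on the work surface; the furniture and walls round the work are solid. World frame = base frame: x ahead of the robot, y to its left, z up, the work surface at z = 0. Lengths are in mm, angles in degrees, forces in N, time in s.
With the tool pointing down it reaches from about 350 to 850 mm from the base axis. Payload 8.1 kg.
Tool frame: the origin (TCP) lies midway between the tips of the shut fingers; the grasp point (between the pads) lies 19 mm behind it; z points along the fingers, y is the line along which they close (so a half turn about z gives the same grasp; the last joint's range is limited). The gripper opens to 85 mm and grips with 20 to 120 N. Pads are 22 mm wide; open, the fingers measure 114 mm over their backs; the gripper's body (76 mm by 85 mm) begins 54 mm behind the grasp point. The pads swing forward as they close: fully open they stand 13 mm farther back than shut.
Start: joints at [-68.892, 7.471, 85.268, -0, 87.261, -4.893], TCP at [263.05, -539.268, 231.292] pointing down, gripper open.
Joint ranges: [-169.43, 169.43], [-51.17, 129.36], [1.28, 143.12], [-76.62, 256.62], [0, 156.53], [-152.29, 152.29]. Speed limits (degrees/s): [136.94, 136.94, 159.86, 180, 180, 180].

### API

Orientations are given as [roll, pitch, yaw] about the fixed x, y, z axes, in that order (R = Rz(yaw) Ry(pitch) Rx(roll)).
In Python, from bench import r, imaging, ticket gives the robot as it stands (r), with the cameras (imaging) and the job (ticket).
- The arm moves only by the shell command python3 steer.py 'ROWS' [FORCE]. ROWS is a JSON object with one list for each field, all of the same length, 1 to 8, a row being the entries at one place: rx, ry, rz (a rotation vector in fractions of the full range, 1 being 360 degrees), x, y, z (the shift in normalised numbers (1 is 750 mm)), finger_gap (the finger opening in mm); each row is the pose to reach, as a shift and turn from the pose commanded when the command began, along the tool's axes at that moment; what a row does not reach only later rows make up. A row lasts 1/8 s, in which the tool goes at most 62.5 mm and 10.7 degrees, less where a joint would pass 70% of its speed; a pose out of reach is approached as far as the arm can. The fingers move at their own pace and stop on an object; FORCE is the grip in N (left out, the last holds). Time passes only in rows, so rows that do not move let the fingers close. It prints the time, the measured TCP pose, the force, the opening and the grip force at its end. A shift or turn number past 1, either way, is cut back to 1. Input that does not fit is refused with a message, and nothing moves.
- r.sense(): the state, without advancing time (a new reading comes with each control period).
- imaging.snapshot(name): name is "scene" or "top"; returns a dict with "pixels" (400x640x3 uint8, blue, green, red), "fx", "fy", "cx", "cy" (pixels), "pose" (4x4, takes a point from camera to world coordinates). Camera axes: x right, y up, looking along -z (the intrinsics and any distortion apply to the point x, -y, -z); pixel columns grow to the right and rows downward; lengths in mm; the calibration is good to about 2 mm. A picture is of the moment at which its call begins. There is no depth.
- ticket.hand_in(): hands the job in; it is judged then, once.
The state is a dict: "time": time; "joint_pos": joint angles; "qd": joint speeds; "joint_efforts": joint torques, N m; "tool_pos": TCP position; "tcp_rot": TCP orientation; "ft_force": force on the tool from outside, world axes, zero at the start; "wrist_torque": the same for the moment, N m; "finger_gap": finger opening in mm; "grip_force": force on a finger pad.
Only numpy, scipy, OpenCV 4.12 (cv2) and the standard library are available. Lean on these libraries where they do the work, as an engineer would, in place of code of your own. Each camera call takes 0.05 s, during which the arm holds its last target. There are 200 camera calls.

### The job

It is time to count the tips. The dial padlock on the steel tip box is day-locked, so only its last number is still to be dialled. Turn the dial, either way, until its white line clicks into the notch at the red mark, draw the padlock away from the hasp staple so that the shackle pulls fully open, then work the open shackle off the staple. Finish holding the padlock still in the gripper, level with the dial up and the shackle still open, at least ten centimetres higher than the top of the box; do not let go, and leave the things around the box where they are.

Things in the scene. Friction and masses are not known exactly. Their poses are not given: they have to be found in the camera images.
- padlock: loose round steel dial padlock, 0.4 kg, dial up on the box's deck. Origin: centre of its underside; z up, +x towards the shackle. Case 56 mm diameter, 24 mm thick; above it a black dial flange (41 mm diameter, to 28.5 mm) and a fluted knob (30 mm diameter, from 28.5 to 47 mm). Grip the knob from above, or the case across its sides; the knob grip can also draw and lift the padlock
- padlock_dial (a joint): dial angle about the padlock's z (rad), counterclockwise from above positive, endless. At 0, and equally at 6.283, its white line points along the padlock's +x at the red dot on the case rim; it starts anywhere from 0.8 to 5.5. It clicks into a notch every 22.5 degrees (0.393 rad), one of them at the red dot; turning takes about 0.04 N m. With the shackle fully out it turns freely
- dial_grip (a point): point on the dial's axis to grip the knob at, at the knob's middle height, 38.5 mm above the underside of the case; its x axis lies along the white line
- padlock_shackle (a joint): how far the shackle is out of the case (m): 0 shut, 0.026 fully open. It is blocked after 1.5 mm unless the white line is within about 8 degrees of the red dot; then it draws out against about 2 N of friction and stays where it is left
- shackle_toe (a point): end of the shackle's toe leg, inside the case when shut (at x 18, y 15, z 12 mm from the padlock's origin; x 44 when fully open). The shackle is a 7.5 mm bar: captive heel leg at y -15 mm, toe leg at y +15, both along x, crossbar at x 57 mm when shut. Fully open there is a gap of 14 mm or more between the case and the toe
- tip_box: fixed dark grey-green steel tip box, 136 x 210 x 64 mm (x, y, z), origin at the centre of its underside; its top is a flat deck at z 64 mm with a hatch in the left half, held by a steel strap hasp up to 4 mm high (7 mm at its hinge) over the staple
- staple (a point): top middle of the hasp staple, a fixed upright loop of 5 mm round steel, 25 mm above the deck, open 14 mm along the box's y and 20 mm high. The toe leg runs through it; it stands about x 38, y 15 mm from the padlock's origin. Draw the case along its -x: 13 mm free, then 26 mm opening the shackle. Then push it back to 2 mm past where it lay: the staple stands in the gap, lift straight up
- jar: bystander: glass jar with a gold lid, 63 mm diameter, 85 mm high, right of the box; origin centre of underside
- terminal: bystander: black card terminal, 151 x 69 x 27 mm, right of the box; origin centre of underside
- ribbon: bystander: roll of gold ribbon lying flat, 64 mm diameter, 20 mm high, left of the box; origin centre of underside

How it is judged:
By the outcome, as a careful person would: the job done as asked, in the order asked, and still so for the second after the job is handed in, while the arm keeps its last pose, push and grip.
It also fails if it takes over 51 s, if anything falls off the work surface, if the arm or the gripper's body presses on something with over 40 N, if the wrist force passes 120 N, or if a joint passes its speed limit or range.

## Working session

There is one attempt and no reset: what is moved stays moved. The work goes in short steps, Python scripts to look and compute and a shell command to move; the robot and the scene stay as the last step left them, time stands still between calls to the robot, and variables do not carry over. Pictures are saved under pics/ and viewed, at most 12 in all, crops included, and the job is handed in when it is done.

```bash
ls; mkdir -p pics; python3 - <<'E'
from bench import r, imaging, ticket
import cv2
for n in("scene","top"):
    s=imaging.snapshot(n); cv2.imwrite(f"pics/{n}0.png",s["pixels"]); print(n,s["fx"],s["fy"],s["cx"],s["cy"],s["pose"].round(4).tolist(),[k for k in s])
print(r.sense())
E
```

```text
bench.py
pics
steer.py
scene 510.76760296817474 510.76760296817474 317.4012276591611 204.33445973221913 [[-0.8928, 0.1945, -0.4064, -152.2098], [-0.4504, -0.403, 0.7967, 1082.7621], [-0.0088, 0.8943, 0.4474, 731.1172], [0.0, 0.0, 0.0, 1.0]] ['pixels', 'fx', 'fy', 'cx', 'cy', 'pose']
top 505.7196464829462 505.7196464829462 319.3078759167047 203.37736071604002 [[-0.0154, 0.994, -0.1082, 275.689], [-0.9998, -0.0167, -0.0106, -39.1318], [-0.0123, 0.108, 0.9941, 1556.6759], [0.0, 0.0, 0.0, 1.0]] ['pixels', 'fx', 'fy', 'cx', 'cy', 'pose']
{'time': 0.1, 'joint_pos': array([-6.88911575e+01,  7.51185356e+00,  8.53227511e+01, -1.14154137e-03,
        8.72644798e+01, -4.89379946e+00]), 'qd': array([-0.02153251, -0.03064143, -0.1901518 ,  0.05582955,  0.08208755,
        0.05494304]), 'joint_efforts': array([ 1.72286265e-03, -5.70949459e+01, -5.01942766e+01, -1.09102605e-04,
        8.02908442e-03, -6.28535918e-05]), 'tool_pos': array([ 262.86920558, -538.78209331,  230.34094698]), 'tcp_rot': array([-1.79901180e+02, -7.31680758e-03,  2.60026911e+01]), 'ft_force': array([ 0.03810705, -0.29039427,  0.67413887]), 'wrist_torque': array([ 0.04108733,  0.0140909 , -0.00825182]), 'grip_force': 0.0, 'finger_gap': 85.63755411285793}
```

View pics/scene0.png

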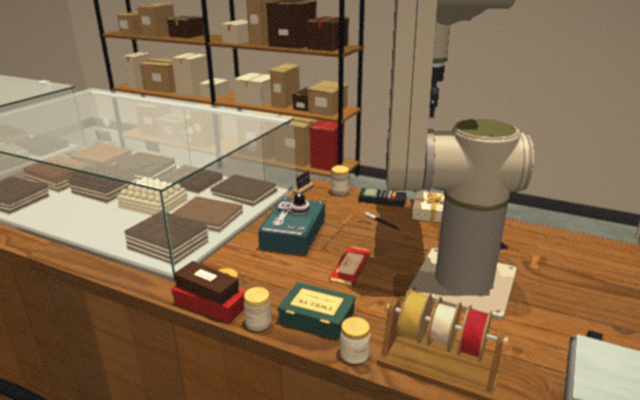

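View pics/top0.png

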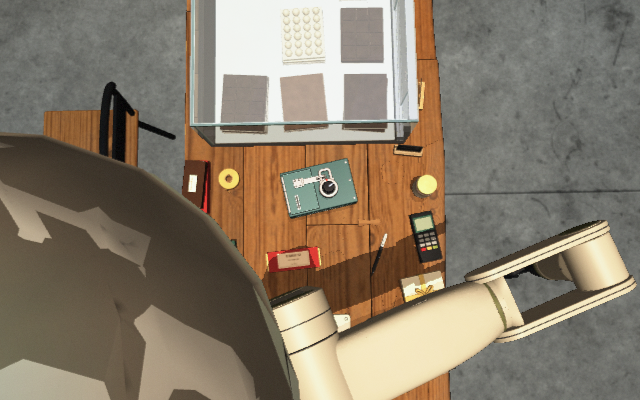

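The top view shows the box at about (319,187) with the padlock at about (328,187). The jar is at (425,185), the terminal at (426,237) and the ribbon at (228,179). In the scene view the padlock is at about (299,203). I'll zoom in next.

```bash
python3 - <<'E'
import cv2,numpy as np
t=cv2.imread("pics/top0.png");s=cv2.imread("pics/scene0.png")
a=cv2.resize(t[150:225,275:365],None,fx=6.6,fy=6.6,interpolation=cv2.INTER_CUBIC)
b=cv2.resize(s[165:255,255:335],None,fx=6.6,fy=6.6,interpolation=cv2.INTER_CUBIC)
cv2.imwrite("pics/topc.png",a);cv2.imwrite("pics/scenec.png",b)
E
```

```text
(no output)
```

View pics/topc.png

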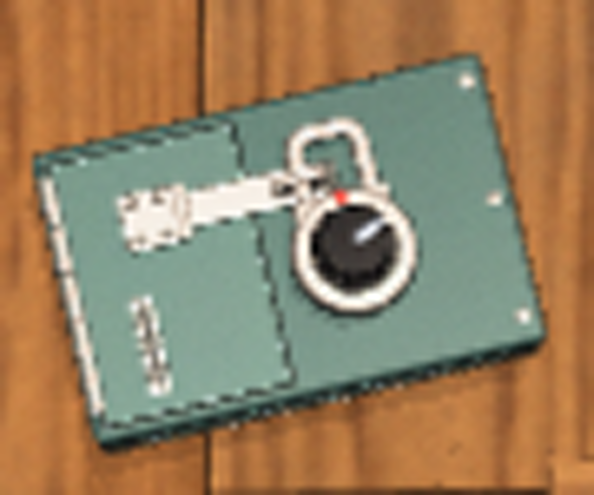

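View pics/scenec.png

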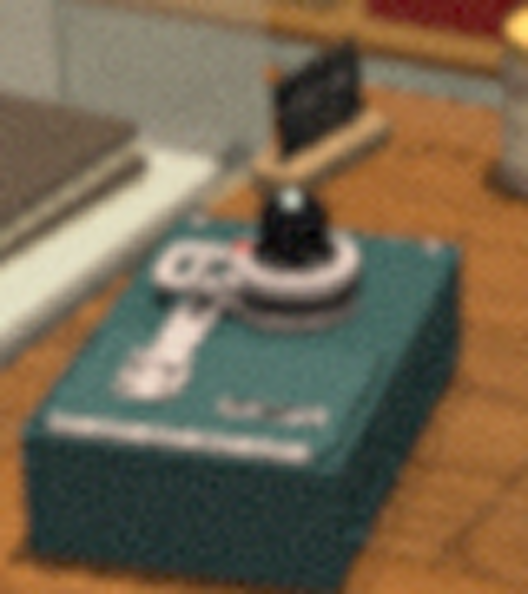

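The top crop shows the knob centre at crop (353,242), the red dot at (341,197) and the white line from (358,240) to (388,222). The scene crop shows the knob at (292,230) and the red dot at (243,246). Next I'll segment these and triangulate.

```bash
cat > h.py <<'E'
import cv2,numpy as np
from bench import r, imaging, ticket
def ray(s,u,v):
    d=np.array([(u-s["cx"])/s["fx"],-(v-s["cy"])/s["fy"],-1]);T=s["pose"];return T[:3,3],T[:3,:3]@d
def plane(s,u,v,z):
    o,d=ray(s,u,v);return o+d*(z-o[2])/d[2]
def tri(s1,p1,s2,p2):
    a,d=ray(s1,*p1);b,e=ray(s2,*p2)
    k=np.linalg.lstsq(np.c_[d,-e],b-a,rcond=None)[0];P,Q=a+k[0]*d,b+k[1]*e
    return (P+Q)/2,np.linalg.norm(P-Q)
K=6
def masks(s,box):
    x0,y0,x1,y1=box;c=cv2.resize(s["pixels"][y0:y1,x0:x1],None,fx=K,fy=K,interpolation=cv2.INTER_CUBIC)
    h=cv2.cvtColor(c,cv2.COLOR_BGR2HSV);return c,h
def full(box,p): return [(p[0]+.5)/K-.5+box[0],(p[1]+.5)/K-.5+box[1]]
def blobs(m,mn=30):
    n,l,st,ce=cv2.connectedComponentsWithStats(m.astype(np.uint8));return [(st[i],ce[i],l==i) for i in range(1,n) if st[i][4]>=mn]
E
python3 - <<'E'
from h import *
T=imaging.snapshot("top");S=imaging.snapshot("scene")
for s,box in((T,(312,165,345,202)),(S,(275,188,312,218))):
    c,h=masks(s,box);H,Sa,V=[h[...,i].astype(int) for i in range(3)]
    print("case",c.shape)
    for nm,m in(("dark",V<75),("red",((H<12)|(H>170))&(Sa>110)&(V>100)),("white",(V>150)&(Sa<60))):
        for st,ce,_ in blobs(m): print(nm,st[:4],st[4],[round(q,2) for q in full(box,ce)])
# deck corners
for P in[(476,57),(543,338),(100,438),(37,160)]:
    u,v=(P[0]+.5)/6.6-.5+275,(P[1]+.5)/6.6-.5+150;print(plane(T,u,v,64).round(1))
E
```

```text
case (222, 198, 3)
dark [61 74  9  7] 43 [np.float64(322.37), np.float64(177.35)]
dark [61 97 74 77] 3841 [np.float64(327.75), np.float64(187.38)]
dark [ 54 174  68  24] 296 [np.float64(325.86), np.float64(196.43)]
red [81 82 12 15] 138 [np.float64(326.09), np.float64(179.34)]
white [  0  15 157 177] 9150 [np.float64(325.1), np.float64(181.33)]
white [  0 108  30 114] 2031 [np.float64(313.27), np.float64(194.31)]
white [181 108  13   8] 77 [np.float64(342.7), np.float64(183.14)]
white [ 39 120 159 102] 5985 [np.float64(336.11), np.float64(196.44)]
white [ 27 140   4  20] 51 [np.float64(316.41), np.float64(189.69)]
white [ 33 167   6  22] 92 [np.float64(317.39), np.float64(194.29)]
white [ 45 188  11   8] 60 [np.float64(319.84), np.float64(196.41)]
case (180, 222, 3)
dark [114  37  67  68] 3359 [np.float64(298.91), np.float64(200.0)]
dark [100 118 107  31] 1412 [np.float64(300.25), np.float64(210.48)]
dark [ 20 128  19  14] 212 [np.float64(279.34), np.float64(209.94)]
dark [ 83 145  13   9] 87 [np.float64(289.29), np.float64(212.54)]
white [ 0  0 80 82] 3968 [np.float64(280.2), np.float64(192.73)]
white [138  34  14  16] 157 [np.float64(298.67), np.float64(194.53)]
white [ 20  75 186  52] 4616 [np.float64(292.03), np.float64(205.2)]
white [ 16 141  58  39] 1395 [np.float64(282.21), np.float64(214.66)]
[ 572.8 -107.4   64. ]
[ 444.  -134.8   64. ]
[402.1  65.   64. ]
[529.   92.4  64. ]
```

```bash
python3 - <<'E'
from h import *
T=imaging.snapshot("top");S=imaging.snapshot("scene")
print("dial",tri(T,(327.75,187.4),S,(298.9,200.)))
print("red",tri(T,(326.09,179.34),S,((243.5)/6.6-.5+255,(246.5)/6.6-.5+165)))
print("dial@94",plane(T,327.8,187.4,94),plane(S,298.9,200,98),"red@88",plane(T,326.09,179.34,88),plane(S,291.4,201.8,88))
# white line inside dial & circle fit of the dial
box=(312,165,345,202);c,h=masks(T,box);V=h[...,2].astype(int);Sa=h[...,1].astype(int)
m=[b for b in blobs(V<75) if b[0][4]>2000][0][2].astype(np.uint8)
cn=max(cv2.findContours(m,0,1)[0],key=cv2.contourArea);hull=cv2.convexHull(cn)
e=cv2.fitEllipse(hull);print("ell",e,full(box,e[0]),cv2.minEnclosingCircle(cn))
hm=cv2.fillConvexPoly(np.zeros_like(m),hull,1);hm=cv2.erode(hm,np.ones((5,5)))
for st,ce,b in blobs((hm>0)&(V>95),20):
    ys,xs=np.nonzero(b);l=cv2.fitLine(np.c_[xs,ys].astype(np.float32),2,0,.01,.01).ravel();print(st,ce,full(box,ce),l)
# shackle crossbar / case: white mask largest
w=((V>150)&(Sa<60)).astype(np.uint8)*255
cv2.imwrite("pics/w.png",cv2.resize(np.hstack([c,cv2.merge([w]*3),cv2.merge([m*255]*3)]),None,fx=1.3,fy=1.3))
E
```

```text
dial (array([481.98326198, -48.38783574,  96.9612021 ]), np.float64(2.3176255402366586))
red (array([506.00895603, -44.56999675,  87.84274234]), np.float64(0.37471470658419304))
dial@94 [481.34226402 -49.05428425  94.        ] [482.11975836 -46.28712782  98.        ] red@88 [506.15462827 -44.48716921  88.        ] [505.79288775 -44.61084281  88.        ]
ell ((98.50151062011719, 134.64251708984375), (74.5475082397461, 76.15711212158203), 157.07225036621094) [328.00025177001953, 187.02375284830728] ((98.26000213623047, 134.77999877929688), 38.58034896850586)
[ 99 108  27  25 378] [111.4047619  120.05291005] [np.float64(330.1507936507937), np.float64(184.592151675485)] [  0.7996715   -0.60043776 111.40476    120.05291   ]
```

View pics/w.png

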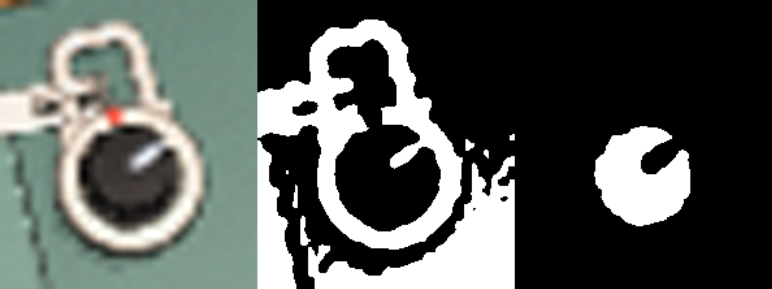

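The heights agree with the text: the dial triangulates to z≈97 and the red dot to z≈88. So the padlock axis is near (482,-50), its yaw is about 9–14°, and the white line is at about -54° in the world. I need to turn it about +65° (CCW). I'll move over it first, keeping the present yaw of 26°.

The manual's scale: shifts go in shares of 750 mm and turns go in shares of 360 degrees. Converting my numbers, 360 mm is 0.48, -301 mm is -0.4013.

```bash
python3 steer.py '{"rx":[0, 0, 0, 0, 0, 0, 0, 0], "ry":[0, 0, 0, 0, 0, 0, 0, 0], "rz":[0, 0, 0, 0, 0, 0, 0, 0], "x":[0.06, 0.1267, 0.1947, 0.2573, 0.32, 0.38, 0.44, 0.48], "y":[-0.0507, -0.1067, -0.1627, -0.216, -0.268, -0.3187, -0.368, -0.4013], "z":[0, 0, 0, 0, 0, 0, 0, 0], "finger_gap":[85, 60, 60, 60, 60, 60, 60, 60]}' 30 && python3 steer.py '{"rx":[0, 0, 0, 0, 0], "ry":[0, 0, 0, 0, 0], "rz":[0, 0, 0, 0, 0], "x":[0.04, 0.068, 0.068, 0.068, 0.068], "y":[-0.0333, -0.0573, -0.0573, -0.0573, -0.0573], "z":[0.0133, 0.0533, 0.1067, 0.1333, 0.1333], "finger_gap":[60, 60, 60, 60, 60]}'
python3 - <<'E'
from h import *
T=imaging.snapshot("top");S=imaging.snapshot("scene");a=T["pixels"][140:230,275:375];b=S["pixels"][140:230,250:350]
cv2.imwrite("pics/v2.png",cv2.resize(np.hstack([a,b]),None,fx=4,fy=4,interpolation=2))
E
```

```text
time: 1.3
tool_pos: [455.4, -108.5, 231.5]
tcp_rot: [180.0, -0.0, 26.1]
ft_force: [0.5, -0.5, -0.2]
finger_gap: 59.9
grip_force: 0.0
time: 1.92
tool_pos: [480.1, -49.5, 129.4]
tcp_rot: [-179.9, 0.2, 26.0]
ft_force: [-0.4, -0.2, 0.4]
finger_gap: 59.9
grip_force: 0.0
```

View pics/v2.png

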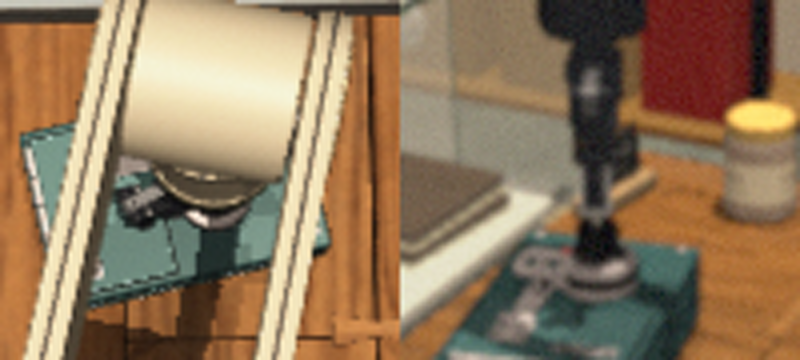

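The scene view shows the gripper directly above the knob and clear of it. I'll descend and close.

In the tool's units: 36.5 mm is 0.0487, 30 mm is 0.04.

```bash
python3 steer.py '{"rx":[0, 0, 0, 0, 0, 0, 0, 0], "ry":[0, 0, 0, 0, 0, 0, 0, 0], "rz":[0, 0, 0, 0, 0, 0, 0, 0], "x":[0, 0, 0, 0, 0, 0, 0, 0], "y":[0, 0, 0, 0, 0, 0, 0, 0], "z":[0.02, 0.04, 0.0487, 0.0487, 0.0487, 0.0487, 0.0487, 0.0487], "finger_gap":[60, 60, 60, 40, 20, 20, 20, 20]}' 40
```

```text
time: 3.02
tool_pos: [481.9, -50.1, 95.2]
tcp_rot: [180.0, -0.0, 26.0]
ft_force: [-0.3, -0.3, 1.4]
finger_gap: 28.0
grip_force: 40.1
```

In the tool's units: -66 degrees is -0.1833.

```bash
python3 steer.py '{"rx":[0, 0, 0, 0, 0, 0, 0, 0], "ry":[0, 0, 0, 0, 0, 0, 0, 0], "rz":[-0.025, -0.05, -0.075, -0.1, -0.125, -0.15, -0.175, -0.1833], "x":[0, 0, 0, 0, 0, 0, 0, 0], "y":[0, 0, 0, 0, 0, 0, 0, 0], "z":[0, 0, 0, 0, 0, 0, 0, 0], "finger_gap":[20, 20, 20, 20, 20, 20, 20, 20]}'; python3 steer.py '{"rx":[0, 0], "ry":[0, 0], "rz":[0, 0], "x":[0, 0], "y":[0, 0], "z":[0, 0], "finger_gap":[20, 20]}'
python3 - <<'E'
from h import *
s=r.sense();print(s["wrist_torque"],s["ft_force"],s["joint_pos"])
S=imaging.snapshot("scene");cv2.imwrite("pics/v3.png",cv2.resize(S["pixels"][180:240,265:345],None,fx=9,fy=9,interpolation=2))
E
```

```text
time: 4.03
tool_pos: [482.2, -50.2, 95.2]
tcp_rot: [179.9, 0.0, 92.2]
ft_force: [1.8, -1.3, -0.3]
finger_gap: 28.2
grip_force: 39.9
time: 4.28
tool_pos: [482.1, -50.1, 95.2]
tcp_rot: [179.9, 0.0, 91.9]
ft_force: [1.5, -2.4, 2.1]
finger_gap: 28.4
grip_force: 40.0
[-0.39185799 -0.19155913 -0.05722035] [ 1.51063793 -2.42064667  2.05475113] [-1.19904949e+01 -4.22455343e+00  1.11844671e+02 -1.04201752e-02
  7.23208741e+01 -1.39107783e+01]
```

View pics/v3.png

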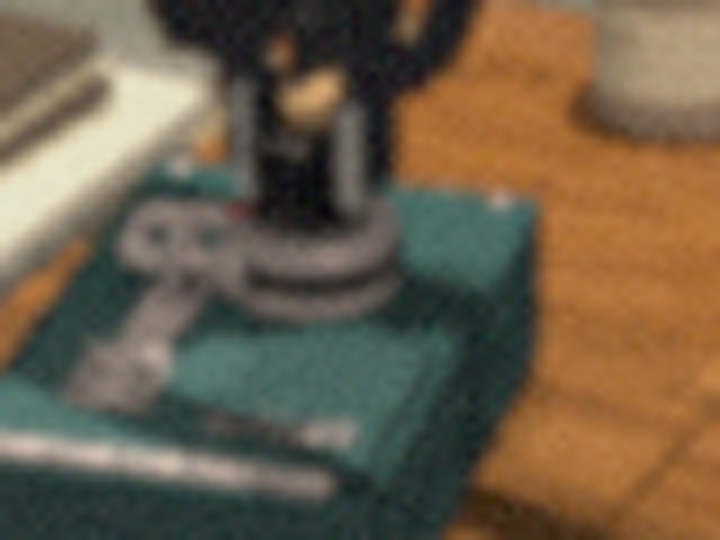

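The gripper holds the knob, and the red dot is at crop (238,210). I'll measure whether the case turned with the dial.

```bash
python3 - <<'E'
from h import *
S=imaging.snapshot("scene");old={**S,"pixels":cv2.imread("pics/scene0.png")}
for nm,s in(("old",old),("new",S)):
    box=(283,194,300,212);c,_=masks(s,box);c=c.astype(int)
    q=c[...,2]-(c[...,0]+c[...,1])/2; w=np.clip(q-q.max()*.5,0,None)
    n,l,st,ce=cv2.connectedComponentsWithStats((w>0).astype(np.uint8));k=l[np.unravel_index(q.argmax(),q.shape)];w=w*(l==k)
    ys,xs=np.mgrid[:w.shape[0],:w.shape[1]];p=full(box,[(w*xs).sum()/w.sum(),(w*ys).sum()/w.sum()])
    P=plane(s,*p,88);d=P[:2]-[482,-50];print(nm,p,q.max(),st[k],P,np.degrees(np.arctan2(d[1],d[0])),np.hypot(*d))
E
```

```text
old [np.float64(290.61376599888706), np.float64(195.42729991905702)] 90.0 [  22    0   49   26 1046] [528.50124166 -80.27023973  88.        ] -33.06233721857043 55.485609751795444
new [np.float64(287.8337685007622), np.float64(195.73110832472832)] 74.5 [ 19   0  24  24 503] [534.80225416 -74.95841133  88.        ] -25.299024492152007 58.40376991394574
```

```bash
cat > red.py <<'E'
from h import *
def red(s,box=(286,199,297,208)):
    c,_=masks(s,box);c=c.astype(int)
    q=c[...,2]-np.maximum(c[...,0],c[...,1]); w=np.clip(q-q.max()*.5,0,None)
    n,l,st,ce=cv2.connectedComponentsWithStats((w>0).astype(np.uint8));k=l[np.unravel_index(q.argmax(),q.shape)];w=w*(l==k)
    ys,xs=np.mgrid[:w.shape[0],:w.shape[1]];p=full(box,[(w*xs).sum()/w.sum(),(w*ys).sum()/w.sum()])
    P=plane(s,*p,88);d=P[:2]-[482,-50];print(np.round(p,2),q.max(),st[k],P.round(1),np.degrees(np.arctan2(d[1],d[0])),np.hypot(*d))
E
python3 - <<'E'
from red import *
S=imaging.snapshot("scene");red({**S,"pixels":cv2.imread("pics/scene0.png")});red(S)
E
```

```text
[291.27 202.13] 74 [ 26  15  18  15 219] [505.1 -42.6  88. ] 17.808718011257458 24.239480901024937
[290.77 203.12] 36 [ 23  21  18  13 181] [503.3 -36.5  88. ] 32.41558440160328 25.185887446975567
```

In the tool's units: -3 degrees is -0.0083.

```bash
cat > t.py <<'E'
from bench import r, imaging, ticket
import sys
if len(sys.argv)>1:
    from red import *
    red(imaging.snapshot("scene"))
s=r.sense();print("tz %.3f"%s["wrist_torque"][2],"yaw %.1f"%s["tcp_rot"][2],s["ft_force"].round(1),s["tool_pos"].round(1))
E
python3 steer.py '{"rx":[0, 0], "ry":[0, 0], "rz":[-0.0083, -0.0083], "x":[0, 0], "y":[0, 0], "z":[0, 0], "finger_gap":[20, 20]}' >/dev/null;python3 t.py;python3 steer.py '{"rx":[0, 0], "ry":[0, 0], "rz":[-0.0083, -0.0083], "x":[0, 0], "y":[0, 0], "z":[0, 0], "finger_gap":[20, 20]}'>/dev/null;python3 t.py; python3 steer.py '{"rx":[0, 0], "ry":[0, 0], "rz":[-0.0083, -0.0083], "x":[0, 0], "y":[0, 0], "z":[0, 0], "finger_gap":[20, 20]}'>/dev/null;python3 t.py r
```

```text
tz 0.058 yaw 95.0 [ 1.2 -2.9  3.7] [482.  -50.1  95.1]
tz -0.051 yaw 97.9 [ 2.2 -3.   3.7] [482.  -50.   95.1]
[290.91 203.04] 32 [ 22  20  20  15 243] [503.1 -37.1  88. ] 31.46214687475814 24.78222033667075
tz -0.026 yaw 100.9 [ 3.2 -2.5  4.3] [482.  -49.9  95.1]
```

In the tool's units: -12 mm is -0.016, -9 mm is -0.012.

```bash
python3 steer.py '{"rx":[0, 0, 0, 0], "ry":[0, 0, 0, 0], "rz":[0, 0, 0, 0], "x":[0, 0, -0.0007, -0.0007], "y":[-0.0067, -0.012, -0.016, -0.016], "z":[0, 0, 0, 0], "finger_gap":[20, 20, 20, 20]}';python3 t.py; python3 steer.py '{"rx":[0, 0, 0], "ry":[0, 0, 0], "rz":[0, 0, 0], "x":[0, 0, 0], "y":[-0.0027, -0.0053, -0.0053], "z":[0, 0, 0], "finger_gap":[20, 20, 20]}';python3 t.py;  python3 steer.py '{"rx":[0, 0, 0], "ry":[0, 0, 0], "rz":[0, 0, 0], "x":[0, 0, 0], "y":[-0.002, -0.004, -0.004], "z":[0, 0, 0], "finger_gap":[20, 20, 20]}';python3 t.py
```

```text
time: 5.72
tool_pos: [469.8, -52.5, 95.1]
tcp_rot: [180.0, -0.0, 101.0]
ft_force: [2.5, 1.6, 6.5]
finger_gap: 28.1
grip_force: 40.6
tz -0.049 yaw 101.0 [2.5 1.6 6.5] [469.8 -52.5  95.1]
time: 6.1
tool_pos: [466.3, -53.3, 95.1]
tcp_rot: [179.9, -0.0, 101.0]
ft_force: [6.0, 1.5, 4.8]
finger_gap: 28.6
grip_force: 40.4
tz -0.018 yaw 101.0 [6.  1.5 4.8] [466.3 -53.3  95.1]
time: 6.48
tool_pos: [463.5, -53.9, 95.1]
tcp_rot: [179.9, 0.0, 101.0]
ft_force: [5.0, 0.7, 4.3]
finger_gap: 28.4
grip_force: 40.4
tz 0.022 yaw 101.0 [5.  0.7 4.3] [463.5 -53.9  95.1]
```

In the tool's units: -14 mm is -0.0187, -12 mm is -0.016.

```bash
python3 steer.py '{"rx":[0, 0, 0, 0, 0], "ry":[0, 0, 0, 0, 0], "rz":[0, 0, 0, 0, 0], "x":[0, -0.0004, -0.0007, -0.0007, -0.0007], "y":[-0.0053, -0.0107, -0.016, -0.0187, -0.0187], "z":[0, 0, 0, 0, 0], "finger_gap":[20, 20, 20, 20, 20]}';python3 t.py; python3 steer.py '{"rx":[0, 0, 0], "ry":[0, 0, 0], "rz":[0, 0, 0], "x":[0, 0, 0], "y":[-0.004, -0.0067, -0.0067], "z":[0, 0, 0], "finger_gap":[20, 20, 20]}';python3 t.py
python3 - <<'E'
from h import *
S=imaging.snapshot("scene");cv2.imwrite("pics/v4.png",cv2.resize(S["pixels"][180:240,265:345],None,fx=9,fy=9,interpolation=2))
E
```

```text
time: 7.1
tool_pos: [449.7, -57.1, 95.1]
tcp_rot: [179.9, 0.0, 101.0]
ft_force: [6.0, 0.6, 3.8]
finger_gap: 28.2
grip_force: 40.5
tz -0.077 yaw 101.0 [6.  0.6 3.8] [449.7 -57.1  95.1]
time: 7.48
tool_pos: [444.8, -58.0, 95.1]
tcp_rot: [179.9, 0.0, 101.0]
ft_force: [5.2, 0.8, 4.0]
finger_gap: 27.9
grip_force: 40.4
tz -0.001 yaw 101.0 [5.2 0.8 4. ] [444.8 -58.   95.1]
```

View pics/v4.png

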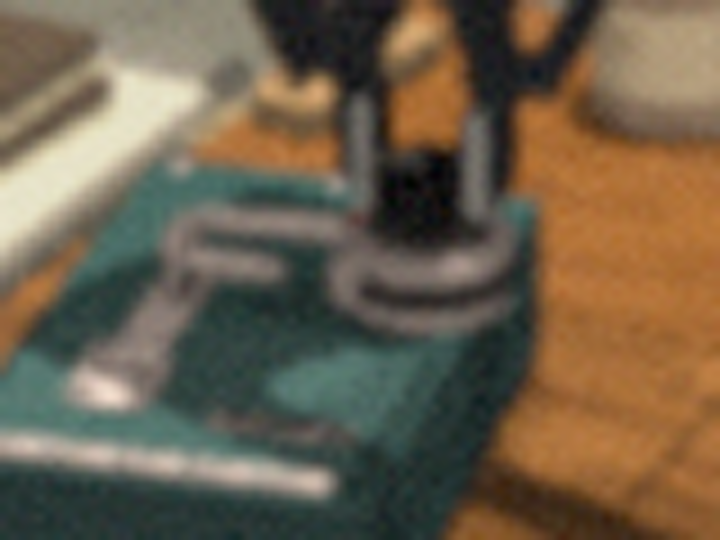

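The shackle is drawn out: the toe ends at crop (285,265) and the case edge is at (335,265). I'll pull to the hard stop.

In the tool's units: -2 mm is -0.0027, -1 mm is -0.0013.

```bash
python3 steer.py '{"rx":[0, 0, 0], "ry":[0, 0, 0], "rz":[0, 0, 0], "x":[0, 0, 0], "y":[-0.0013, -0.0027, -0.0027], "z":[0, 0, 0], "finger_gap":[20, 20, 20]}'; python3 steer.py '{"rx":[0, 0, 0], "ry":[0, 0, 0], "rz":[0, 0, 0], "x":[0, 0, 0], "y":[-0.0013, -0.002, -0.002], "z":[0, 0, 0], "finger_gap":[20, 20, 20]}'
```

```text
time: 7.9
tool_pos: [443.2, -58.3, 95.1]
tcp_rot: [179.9, 0.0, 101.0]
ft_force: [8.7, 1.1, 3.5]
finger_gap: 28.1
grip_force: 40.3
time: 8.28
tool_pos: [442.7, -58.4, 95.2]
tcp_rot: [179.8, 0.0, 101.0]
ft_force: [12.3, 1.9, -1.4]
finger_gap: 27.9
grip_force: 40.1
```

It has reached the stop (about 40 mm, with the force rising). Now I'll push back to 2 mm past where it lay.

```bash
python3 steer.py '{"rx":[0, 0, 0, 0, 0, 0, 0, 0], "ry":[0, 0, 0, 0, 0, 0, 0, 0], "rz":[0, 0, 0, 0, 0, 0, 0, 0], "x":[0, 0, 0, 0.0007, 0.0013, 0.0013, 0.0013, 0.0013], "y":[0.008, 0.0173, 0.0267, 0.036, 0.044, 0.052, 0.058, 0.058], "z":[0, 0, 0, 0, 0, 0, 0, 0], "finger_gap":[20, 20, 20, 20, 20, 20, 20, 20]}'
python3 - <<'E'
from h import *
s=r.sense();print(s["ft_force"],s["tool_pos"])
S=imaging.snapshot("scene");cv2.imwrite("pics/v5.png",cv2.resize(S["pixels"][180:240,265:345],None,fx=9,fy=9,interpolation=2))
E
```

```text
time: 9.28
tool_pos: [481.6, -50.0, 95.0]
tcp_rot: [-179.7, -0.0, 101.0]
ft_force: [-9.2, -1.3, 16.4]
finger_gap: 28.5
grip_force: 41.8
[-9.20851618 -1.29176844 16.38570944] [481.62196177 -49.96429514  95.01243122]
```

View pics/v5.png

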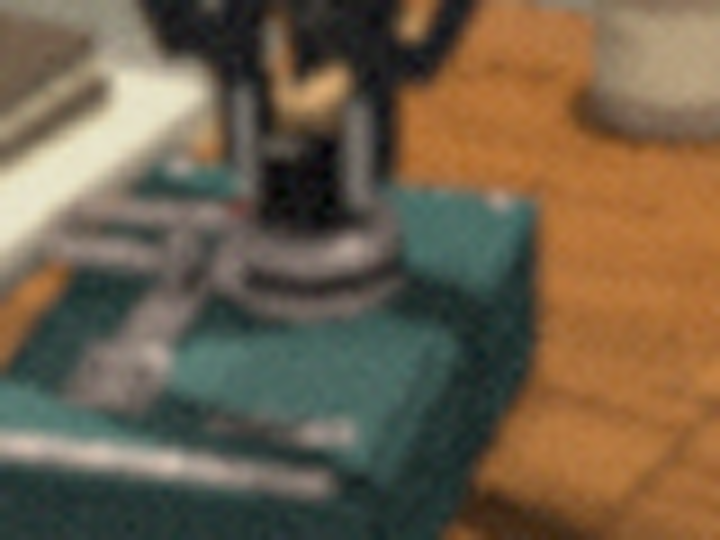

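The shackle is open and extends past the staple at crop (190,240), with the toe beyond it on the far side. Some push force remains, so I'll ease it up slightly and check.

In the tool's units: -1 mm is -0.0013, -0.5 mm is -0.0007.

```bash
python3 steer.py '{"rx":[0, 0, 0], "ry":[0, 0, 0], "rz":[0, 0, 0], "x":[0, 0, 0], "y":[0, 0, 0], "z":[-0.0007, -0.0013, -0.0013], "finger_gap":[20, 20, 20]}';python3 steer.py '{"rx":[0, 0, 0], "ry":[0, 0, 0], "rz":[0, 0, 0], "x":[0, 0, 0], "y":[0, 0, 0], "z":[-0.0013, -0.0027, -0.0027], "finger_gap":[20, 20, 20]}'
```

```text
time: 9.7
tool_pos: [481.5, -49.9, 95.1]
tcp_rot: [-179.7, -0.0, 101.0]
ft_force: [-4.4, -1.6, 6.7]
finger_gap: 28.5
grip_force: 41.0
time: 10.07
tool_pos: [482.6, -49.2, 96.8]
tcp_rot: [-179.9, -0.1, 101.0]
ft_force: [-0.2, 0.4, -4.4]
finger_gap: 28.7
grip_force: 39.9
```

In the tool's units: -5 mm is -0.0067, -2 mm is -0.0027.

```bash
python3 steer.py '{"rx":[0, 0, 0, 0], "ry":[0, 0, 0, 0], "rz":[0, 0, 0, 0], "x":[0, 0, 0, 0], "y":[0.0013, 0.0013, 0.0013, 0.0013], "z":[0, -0.0027, -0.0067, -0.0067], "finger_gap":[20, 20, 20, 20]}';python3 steer.py '{"rx":[0, 0, 0], "ry":[0, 0, 0], "rz":[0, 0, 0], "x":[0, 0, 0], "y":[0, 0, 0], "z":[-0.004, -0.0093, -0.0093], "finger_gap":[20, 20, 20]}'
python3 - <<'E'
from h import *
S=imaging.snapshot("scene");cv2.imwrite("pics/v6.png",cv2.resize(S["pixels"][170:240,265:345],None,fx=8,fy=8,interpolation=2))
E
```

```text
time: 10.58
tool_pos: [485.0, -49.4, 103.3]
tcp_rot: [179.9, 0.0, 101.0]
ft_force: [1.1, 1.0, -3.9]
finger_gap: 28.2
grip_force: 39.8
time: 10.95
tool_pos: [485.0, -49.4, 110.4]
tcp_rot: [179.9, 0.0, 101.0]
ft_force: [-0.1, 0.6, -4.1]
finger_gap: 28.4
grip_force: 39.9
```

View pics/v6.png

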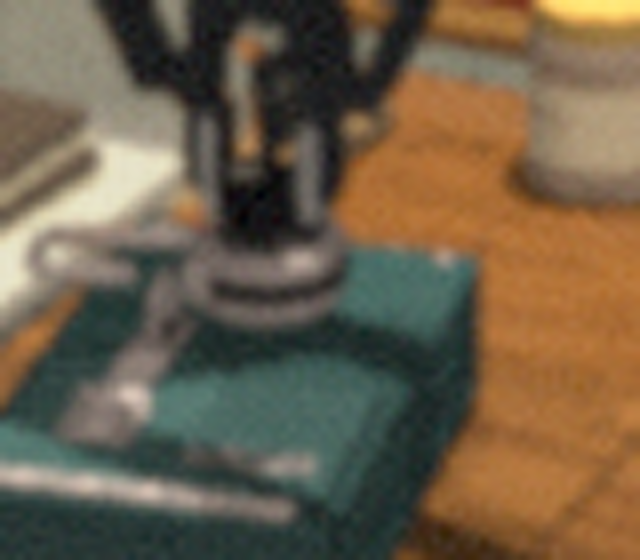

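The padlock is lifting cleanly and the toe and staple are separated. I'll keep going straight up.

In the tool's units: -118 mm is -0.1573, -110 mm is -0.1467.

```bash
python3 steer.py '{"rx":[0, 0, 0, 0, 0, 0, 0, 0], "ry":[0, 0, 0, 0, 0, 0, 0, 0], "rz":[0, 0, 0, 0, 0, 0, 0, 0], "x":[0, 0, 0, 0, 0, 0, 0, 0], "y":[0, 0, 0, 0, 0, 0, 0, 0], "z":[-0.008, -0.024, -0.048, -0.0747, -0.1013, -0.128, -0.1467, -0.1573], "finger_gap":[20, 20, 20, 20, 20, 20, 20, 20]}' 60; python3 steer.py '{"rx":[0, 0, 0, 0, 0, 0], "ry":[0, 0, 0, 0, 0, 0], "rz":[0, 0, 0, 0, 0, 0], "x":[0, 0, 0, 0, 0, 0], "y":[0, 0, 0, 0, 0, 0], "z":[-0.0027, -0.0027, -0.0027, -0.0027, -0.0027, -0.0027], "finger_gap":[20, 20, 20, 20, 20, 20]}'
python3 - <<'E'
from h import *
s=r.sense();print(s["qd"].round(2))
S=imaging.snapshot("scene");cv2.imwrite("pics/v7.png",cv2.resize(S["pixels"][130:240,250:360],None,fx=5,fy=5,interpolation=2))
E
```

```text
time: 12.0
tool_pos: [485.1, -49.4, 229.4]
tcp_rot: [179.9, 0.0, 101.0]
ft_force: [0.5, 0.2, -4.2]
finger_gap: 27.3
grip_force: 60.5
time: 12.75
tool_pos: [484.6, -49.3, 229.7]
tcp_rot: [-180.0, -0.0, 101.0]
ft_force: [0.2, -0.9, -4.3]
finger_gap: 27.6
grip_force: 60.5
[ 0.04 -0.1  -0.19 -0.08  0.01 -0.01]
```

View pics/v7.png

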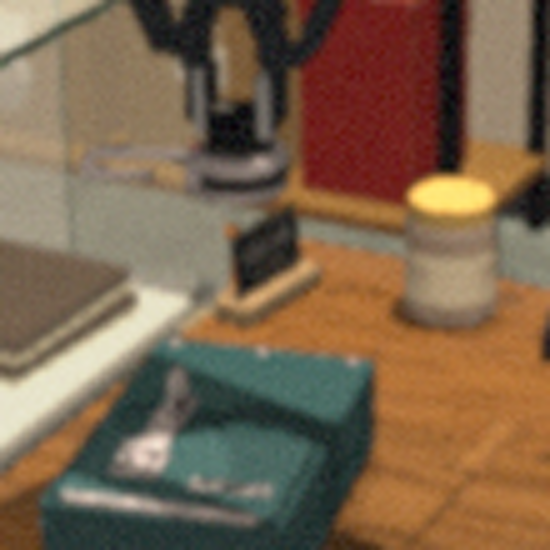

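The padlock is held level at crop (240,165) with the shackle open. The staple is clear, and the underside is about 134 mm above the deck.

```bash
python3 -c "
from bench import r, imaging, ticket
print(ticket.hand_in())"
```

```text
the job is handed in; nothing more can be done
None
```

I unlocked the padlock, worked it off the staple and handed the job in at about 13 s; it is held still and level with the dial up and shackle open, its underside about 134 mm above the box top, and I touched nothing else on the counter.

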